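Pump and hold a freshly bled brake lever

ROBOT

A 6-joint arm with a two-finger parallel gripper is mounted at the origin on a cart in front of the work surface, level with it; the furniture and walls round the work are solid. World frame = base frame: x ahead of the robot, y to its left, z up, the work surface at z = 0. Lengths are in m, angles in degrees, forces in N, time in s.
With the tool pointing down it reaches from about 0.4 to 0.825 m from the base axis. Payload 7 kg.
Tool frame: the origin (TCP) lies on the centre line of the jaws, within the pads' length; the fingertips stand 11 mm ahead of it and the grasp point (between the pads) lies 8 mm behind it; z points along the fingers, y is the line along which they close (so a half turn about z gives the same grasp; the last joint's range is limited). The gripper opens to 88 mm and grips with 3 to 60 N. Pads are 19 mm wide; open, the fingers measure 130 mm over their backs; the gripper's body (78 mm by 193 mm) begins 47 mm behind the grasp point.
Start: joints at [92.596, 20.546, 0.682, 0, -70.136, -16.507], TCP at [0.162, 0.655, 0.204] pointing down, gripper open.
Joint ranges: [-176.03, 176.03], [-82.01, 121.73], [-58.28, 71.71], [-173.87, 95.51], [-174.79, -0.11], [-173.66, 173.66]. Speed limits (degrees/s): [136.94, 136.94, 172.46, 180, 180, 180].

INTERFACE

Orientations are given as [roll, pitch, yaw] about the fixed x, y, z axes, in that order (R = Rz(yaw) Ry(pitch) Rx(roll)).
In Python, from plant import r, capture, camera_model, job gives the robot as it stands.
- The arm moves only by the tool drive_tool, never from a script. Its argument "increments" is a list that holds one entry, the list of rows, each a list of 5 numbers: the gripper's target within -1 to 1 (fully open at 1, half-way at 0, shut at -1), then the shift along the tool's x, y, z scaled (see below), then the turn about the tool's z scaled (see below). In form: [[[gripper, tx, ty, tz, roll], ...]]. A call has 1 to 5 rows; each row is the pose to reach, as a shift and turn from the pose commanded when the call began, along the tool's axes at that moment, turning the shorter way round; what a row does not reach only later rows make up. The controller multiplies each number of a shift by 120 mm and each number of a turn by 360 degrees. A row lasts 1/8 s, in which the tool goes at most 62.5 mm and 10.7 degrees, less where a joint would pass 70% of its speed; a pose out of reach is approached as far as the arm can. A call with a number of a shift or a turn outside -1 to 1 is refused whole. A call with a gripper value outside its range is refused whole. The fingers move at their own pace and stop on an object; "squeeze" is the grip in N (left out, the last holds). Time passes only in rows, so rows that repeat a pose let the fingers close. It gives the time, the measured TCP pose, the force, the opening and the grip force at its end, in the units of the state.
- r.get_state(): the state, without advancing time (a new reading comes with each control period).
- capture(name): name is "scene" or "side" or "wrist"; returns the picture (384x512x3 uint8, red, green, blue); there is no depth.
- camera_model(name): a dict with "camera_matrix" (3x3 intrinsics, pixels), "k1" (the pictures are not rectified: a ray, as slopes to the right and down, at radius r is drawn at 1 + k1 r^2 times it, then the intrinsics apply), "rvec" (rotation vector, rad) and "tvec" (3), from world to camera coordinates, as OpenCV has them. Camera axes: x right, y down, z forward; pixel columns grow to the right and rows downward; lengths in m; the calibration is good to about 2 mm. A picture is of the moment at which its call begins: read the wrist's pose just before it. camera_model takes no time and is no camera call; for the wrist camera it gives the pose at the moment of the call.
- job.close_job(): hands the job in; it is judged then, once.
The state is a dict: "time_s": time; "joints": joint angles; "qd": joint speeds; "joint_torque": joint torques, N m; "tcp_pos": TCP position; "eef_rot": TCP orientation; "contact_force": force on the tool from outside, world axes, zero at the start; "moment": the same for the moment, N m; "gripper_width": finger opening in m; "gripper_force": force on a finger pad.
Only numpy, scipy, OpenCV 4.12 (cv2) and the standard library are available. Lean on these libraries where they do the work, as an engineer would, in place of code of your own. Each camera call takes 0.05 s, during which the arm holds its last target. There are 200 camera calls.

TASK

The hydraulic brake lever on the handlebar stand has just been bled: pump it once, pressing it fully in to its stop with the outside of the fingers and letting it spring all the way back out untouched, then press it fully in again and finish while holding it there on its stop, so that the gap left to the grip can be measured. Nothing is to be gripped or lifted: press only the lever, from its outer side, keep off the rubber grip and the master cylinder, and leave the stand and the other things on the table where they are.

Things in the scene. Friction and masses are not known exactly. Their poses are not given: they have to be found in the camera images.
- lever_stand: Blue steel plate, 140 x 190 mm, top 28 mm up, 6.3 kg, loose on rubber feet; two aluminium risers clamp a 22 mm handlebar stub, axis level, 120 mm up. Origin: on the table under the bar. z up; y along the bar (bar at x = 0, y = -158 to +120 mm; grip at -y, risers at y = 45 and 86 mm; plate x = -50 to 90, y = -80 to 110 mm); x points from bar to lever. Pushed with over 15 N it slides.
- grip: Black ribbed rubber grip on the -y end of the bar, 33 mm thick (38 at its flange), 128 mm long, at y = -42 to -170 mm in the stand's frame. Origin: on the bar's axis, at the grip's inner end; axes as the stand's. Not to be touched.
- master_cylinder: Black brake master cylinder on the bar, inboard of the grip, with a box-shaped reservoir (50 x 56 mm, lid 46 mm above the bar's axis, at x = 13 to 63, y = 2 to 58 mm in the stand's frame). Origin: on the bar's axis over the stand's centre; axes as the stand's. Not to be touched.
- brake_lever (a joint): Turn of the brake lever about its upright pivot at x = 50, y = -14 mm in the stand's frame. In rad: 0 at rest (out), growing as it swings to the grip, 0.26 on its stop. A spring returns it: at the pad 1.7 N starts it, 6 N brings it to the stop; past that it is stiff. On the stop it is still clear of the grip by 28 mm at the pad, 19 mm at the ball end.
- lever_blade: Bright aluminium lever blade, 10 mm thick, 14 to 18 mm high, 155 mm long, ball end 19 mm, lying level at the height of the bar's axis (120 mm above the table) on the +x side of the bar. Origin: on the lever's pivot; axes those of the stand when at rest, turning with the lever; the blade runs along -y and its outer face looks to +x.
- lever_pad (a point): Where to press: middle of the blade's outer face (looking to its +x), 112 mm out from the pivot along -y, 120 mm above the table. Moves with the lever: in the stand's frame at x = 86, y = -126 mm at rest, x = 56, y = -132 mm on the stop, 31 mm nearly straight along -x. Beyond the blade (+x), the air at this height is free for 80 mm.
- carburettor: Carburettor, 101 x 91 x 70 mm, on the left half of the table. Origin: centre of the underside.
- screwdriver: Screwdriver with yellow and black grip, 30 x 175 x 30 mm, lying on the table beyond the stand. Origin: centre of the underside; long along its y. To its left stands the fixed black tool chest with the open socket case on top, 265 mm high in all, its nearest corner at about x = 0.56, y = -0.07 m, its front running back to x = 0.65, y = 0.20 m: go round or over it.
- long_bolt: Engine bolt standing on its head on the table, 18 mm wide, 35 mm high, beyond the grip's end. Origin: centre of the underside.
- short_bolt: Engine bolt standing on its head on the table, 15 mm wide, 21 mm high, beyond the grip's end. Origin: centre of the underside.

How it is judged:
By the outcome, as a careful person would: the job done as asked, in the order asked, and still so for the second after the job is handed in, while the arm keeps its last pose, push and grip.
It also fails if it takes over 56 s, if anything falls off the work surface, if the arm or the gripper's body presses on something with over 40 N, if the wrist force passes 120 N, or if a joint passes its speed limit or range.

## Working session

There is one attempt and no reset: what is moved stays moved. The work goes in short steps, Python scripts to look and compute and a tool call to move; the robot and the scene stay as the last step left them, time stands still between calls to the robot, and variables do not carry over. Pictures are saved under pics/ and viewed, at most 10 in all, crops included, and the job is handed in when it is done.

Besides the shell and the picture viewer there is one more tool, called by a JSON object that holds its "name" and its "arguments". drive_tool: Moves the arm, as the interface text tells. Its arguments: {"type":"object","properties":{"increments":{"type":"array"},"squeeze":{"type":"number"}},"required":["increments"]}

```bash
mkdir -p pics; ls; python3 - <<'E'
from plant import r,capture,camera_model,job
import cv2,numpy as np
s=r.get_state();print({k:np.round(v,3).tolist() for k,v in s.items()})
for n in("scene","side"):
    cv2.imwrite(f"pics/{n}0.png",capture(n)[...,::-1]);m=camera_model(n)
    R=cv2.Rodrigues(np.array(m["rvec"],float))[0];print(n,np.round(-R.T@np.array(m["tvec"]).ravel(),3),np.round(R[2],2))
E
```

```text
pics
{'time_s': 0.0, 'joints': [92.596, 20.593, 0.634, -0.022, -70.136, -16.508], 'qd': [0.055, 0.014, 0.092, 0.091, -0.004, -0.026], 'joint_torque': [-0.0, -58.272, 29.306, 6.997, 0.007, -0.0], 'tcp_pos': [0.162, 0.655, 0.203], 'eef_rot': [179.903, -0.007, -13.92], 'contact_force': [-0.576, 0.84, 0.418], 'moment': [0.047, -0.022, 0.019], 'gripper_force': 0.0, 'gripper_width': 0.088}
scene [1.672 0.092 0.772] [-0.85 -0.06 -0.52]
side [1.538 0.128 0.717] [-0.83 -0.12 -0.54]
```

View pics/scene0.png

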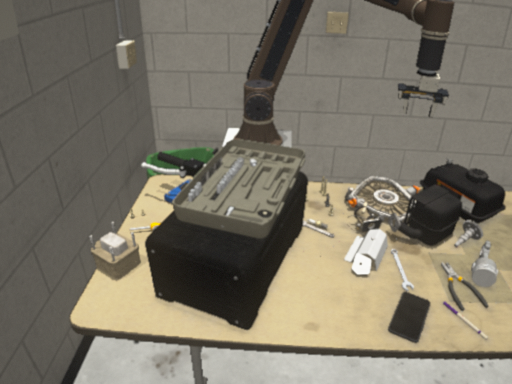

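View pics/side0.png

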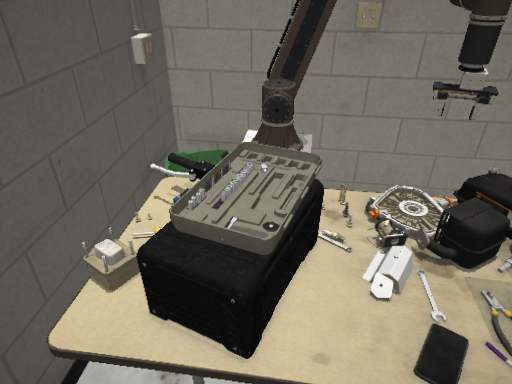

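The stand is at the left rear, partly hidden by the chest: grip at about (180,160) in scene, with the bright lever tip at (145,168). I'll enlarge that region.

```bash
cat > h.py <<'E'
from plant import r,capture,camera_model,job
import cv2,numpy as np
def ray(m,px):
    K=np.array(m["camera_matrix"],float);R=cv2.Rodrigues(np.array(m["rvec"],float))[0]
    u=cv2.undistortPoints(np.array([[px]],float),K,np.array([m["k1"],0,0,0],float)).ravel()
    return -R.T@np.array(m["tvec"],float).ravel(), R.T@np.array([u[0],u[1],1])
def onz(m,px,z):
    o,d=ray(m,px);return o+d*(z-o[2])/d[2]
def tri(a,b):
    (o,d),(p,e)=a,b
    t=np.linalg.lstsq(np.c_[d,-e],p-o,rcond=None)[0];x,y=o+d*t[0],p+e*t[1]
    return (x+y)/2,np.linalg.norm(x-y)
E
python3 - <<'E'
from h import *
a=cv2.imread("pics/scene0.png")[140:220,120:230];b=cv2.imread("pics/side0.png")[140:220,130:240]
cv2.imwrite("pics/crop0.png",np.vstack([cv2.resize(a,None,fx=5,fy=3.7),cv2.resize(b,None,fx=5,fy=3.7)]))
for n,ps in(("scene",[(145,168),(165,158),(200,168)]),("side",[(152,167),(172,157),(205,172)])):
    for p in ps: print(n,p,onz(camera_model(n),p,.12))
m=camera_model("wrist");s=r.get_state();R=cv2.Rodrigues(np.array(m["rvec"],float))[0]
print("wrist cam",-R.T@np.array(m["tvec"]).ravel(),R, m["camera_matrix"])
E
```

```text
scene (145, 168) [ 0.51722868 -0.36524402  0.12      ]
scene (165, 158) [ 0.43611877 -0.31512948  0.12      ]
scene (200, 168) [ 0.49989282 -0.17225014  0.12      ]
side (152, 167) [ 0.50237499 -0.37603138  0.12      ]
side (172, 157) [ 0.42081114 -0.33435916  0.12      ]
side (205, 172) [ 0.50886003 -0.19058371  0.12      ]
wrist cam [0.23678491 0.63694376 0.38366382] [[-0.24174594 -0.97033735  0.00208004]
 [-0.93033065  0.23238696  0.28369206]
 [-0.27576037  0.06664628 -0.95891318]] [[329.60111547   0.         258.08693121]
 [  0.         329.60111547 190.66803585]
 [  0.           0.           1.        ]]
```

View pics/crop0.png

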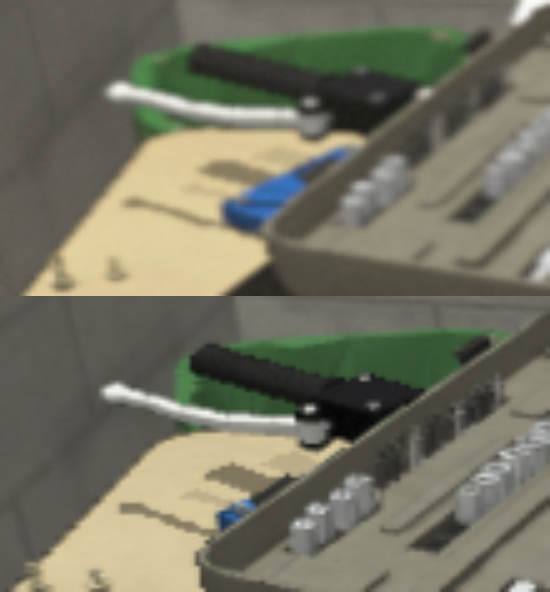

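The crop shows the silver lever. Its ball end is at about (143,164) in scene and (152,165) in side, and its pivot at (183,171) and (193,175). Its outer face looks along world +x, so the push goes towards -x. I'll move over for a wrist look.

{"name": "drive_tool", "arguments": {"increments": [[[-1,0.38,0.28,-0.15,0],[-1,0.76,0.57,-0.31,0],[-1,0.76,0.57,-0.31,0]]], "squeeze": 10}}

```text
time_s: 0.48
tcp_pos: [0.2365, 0.5651, 0.2437]
eef_rot: [-179.8, 0.0, -14.1]
contact_force: [0.3, 0.8, -0.1]
gripper_width: 0.0629
gripper_force: 0.0
```

{"name": "drive_tool", "arguments": {"increments": [[[-1,0.38,0.28,-0.15,0],[-1,0.76,0.57,-0.31,0],[-1,0.76,0.57,-0.31,0]]]}}

```text
time_s: 0.85
tcp_pos: [0.3082, 0.4771, 0.2804]
eef_rot: [-179.9, -0.0, -14.1]
contact_force: [-0.8, 1.0, -0.3]
gripper_width: 0.033
gripper_force: 0.0
```

{"name": "drive_tool", "arguments": {"increments": [[[-1,0.38,0.28,-0.15,0],[-1,0.76,0.57,-0.31,0],[-1,0.76,0.57,-0.31,0]]]}}

```text
time_s: 1.23
tcp_pos: [0.3801, 0.3892, 0.317]
eef_rot: [-179.9, -0.0, -14.1]
contact_force: [-0.1, 0.5, -0.5]
gripper_width: 0.0037
gripper_force: 0.0
```

{"name": "drive_tool", "arguments": {"increments": [[[-1,0.38,0.28,-0.15,0],[-1,0.76,0.57,-0.31,0],[-1,0.76,0.57,-0.31,0]]]}}

```text
time_s: 1.6
tcp_pos: [0.4522, 0.3011, 0.3535]
eef_rot: [-180.0, -0.0, -14.1]
contact_force: [1.0, 0.6, -0.4]
gripper_width: 0.0004
gripper_force: 0.0
```

{"name": "drive_tool", "arguments": {"increments": [[[-1,0.05,0.2,0,0.028],[-1,0.1,0.4,0,0.056],[-1,0.15,0.6,0,0.083],[-1,0.2,0.8,0,0.111],[-1,0.24,0.97,0,0.139]]]}}

```text
time_s: 2.22
tcp_pos: [0.4498, 0.1828, 0.3517]
eef_rot: [179.9, 0.0, -64.2]
contact_force: [0.8, 0.6, 0.2]
gripper_width: 0.0004
gripper_force: 0.0
```

{"name": "drive_tool", "arguments": {"increments": [[[-1,0.3,0.16,0,0.024],[-1,0.6,0.32,0,0.048],[-1,0.97,0.475,0,0.072],[-1,0.97,0.475,0,0.072]]]}}

```text
time_s: 2.72
tcp_pos: [0.4501, 0.0517, 0.3522]
eef_rot: [179.9, -0.0, -90.1]
contact_force: [0.0, -0.7, -0.7]
gripper_width: 0.0005
gripper_force: 0.0
```

{"name": "drive_tool", "arguments": {"increments": [[[-1,0.5,-0.1,0,0],[-1,1,-0.2,0,0],[-1,1,-0.2,0,0]]]}}

```text
time_s: 3.1
tcp_pos: [0.4752, -0.0691, 0.3515]
eef_rot: [179.9, -0.0, -90.0]
contact_force: [-0.1, 0.3, 0.1]
gripper_width: 0.0003
gripper_force: 0.0
```

{"name": "drive_tool", "arguments": {"increments": [[[-1,0.5,-0.1,0,0],[-1,1,-0.2,0,0],[-1,1,-0.2,0,0]]]}}

```text
time_s: 3.48
tcp_pos: [0.4999, -0.1885, 0.351]
eef_rot: [179.8, 0.0, -90.0]
contact_force: [-0.5, -0.1, -0.2]
gripper_width: 0.0004
gripper_force: 0.0
```

{"name": "drive_tool", "arguments": {"increments": [[[-1,0.5,0,0.2,0],[-1,1,0,0.4,0],[-1,1,0,0.4,0],[-1,1,0,0.4,0]]]}}

```text
time_s: 3.98
tcp_pos: [0.5001, -0.3059, 0.3043]
eef_rot: [179.9, 0.0, -89.8]
contact_force: [0.6, -0.2, -0.1]
gripper_width: 0.0004
gripper_force: 0.0
```

```bash
python3 - <<'E'
from h import *
import pickle
m=camera_model("wrist");im=capture("wrist");cv2.imwrite("pics/w1.png",im[...,::-1]);pickle.dump(m,open("m1.pkl","wb"))
s=r.get_state();print(s["tcp_pos"],s["eef_rot"],s["joints"],s["time_s"])
E
```

```text
[ 0.50025167 -0.30571177  0.30516697] [-1.79988707e+02  1.07800865e-02 -8.97619453e+01] [-1.23430499e+01  9.43015208e+00 -1.35080373e+00 -1.32147853e-02
 -7.92103705e+01  1.25835764e+01] 4.025
```

View pics/w1.png

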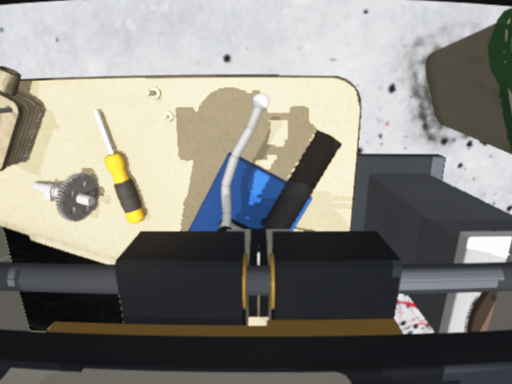

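The wrist view shows the ball end at (261,101) with the blade running down to about (228,228). The grip runs from (325,140) to (280,225), and the bolts are at (153,93) and (168,117). Next I'll measure the stand's yaw, the ball and the blade.

```bash
cat > meas.py <<'E'
from h import *
def measure(im,m):  # im rgb
    hsv=cv2.cvtColor(im,cv2.COLOR_RGB2HSV);roi=np.zeros(im.shape[:2],np.uint8);roi[85:226,205:350]=1
    def big(k):
        n,l,st,c=cv2.connectedComponentsWithStats((k&roi).astype(np.uint8));return l==1+np.argmax(st[1:,4])
    g=big((hsv[...,2]<45).astype(np.uint8)); b=big(((hsv[...,1]<45)&(hsv[...,2]>130)).astype(np.uint8))
    out={}
    for k,mk in(("grip",g),("blade",b)):
        v,u=np.nonzero(mk);P=np.array([onz(m,(x,y),.12)[:2] for x,y in zip(u,v)]);out[k]=P
    return out,g,b
E
python3 - <<'E'
from meas import *
import pickle
m=pickle.load(open("m1.pkl","rb"));im=cv2.imread("pics/w1.png")[...,::-1].copy()
o,g,b=measure(im,m)
P=o["grip"];c=P.mean(0);d=np.linalg.svd(P-c,full_matrices=False)[2][0];d*=-np.sign(d[1])
if d[1]>0:d=-d
q=(P-c)@d;w=(P-c)@np.array([-d[1],d[0]]);print("grip n",len(P),"c",c,"dir -y",d,"range",q.min(),q.max(),"w",np.percentile(w,[2,98]))
yaw=np.arctan2(-d[1],-d[0])-np.pi/2;print("stand yaw",np.degrees(yaw))
X=np.array([np.cos(yaw),np.sin(yaw)]);Y=np.array([-np.sin(yaw),np.cos(yaw)])
end=c+q.max()*d;O=end+.170*Y;print("origin est",O)
B=(o["blade"]-O)@np.c_[X,Y]
print("n blade",len(B),"y range",B[:,1].min(),B[:,1].max())
for y in np.arange(-.18,-.02,.01):
    s=B[abs(B[:,1]-y)<.003]
    if len(s):print(round(y,3),s[:,0].min().round(4),s[:,0].max().round(4))
print("pad world",O+X*.086-Y*.126, "stop",O+X*.056-Y*.132)
ts=camera_model("scene");td=camera_model("side")
for a,bb in(((143,164.3),(152,165.5)),):
    print("ball tri",tri(ray(ts,a),ray(m,(261,101))),tri(ray(td,bb),ray(m,(261,101))))
v=im.copy();v[g]=[255,0,0];v[b]=[0,255,0];cv2.imwrite("pics/mask1.png",cv2.resize(v[80:240,190:370],None,fx=3,fy=3)[...,::-1])
E
```

```text
grip n 408 c [ 0.47381394 -0.26240132] dir -y [-0.47897527 -0.8778284 ] range -0.03573059122503797 0.04539831625152292 w [-0.00734759  0.00485173]
stand yaw -28.6184964129231
origin est [ 0.53349507 -0.15302242]
n blade 5785 y range -0.27192327531116667 -0.06425695449846464
-0.18 -0.0614 0.0762
-0.17 -0.0668 0.0764
-0.16 -0.0581 0.077
-0.15 0.0659 0.0773
-0.14 0.065 0.0756
-0.13 0.0637 0.0739
-0.12 0.0619 0.0721
-0.11 0.0584 0.0699
-0.1 0.0519 0.066
-0.09 0.0468 0.06
-0.08 0.0422 0.0534
-0.07 0.0385 0.0493
pad world [ 0.54863743 -0.30482067] stop [ 0.51942872 -0.29571838]
ball tri (array([ 0.49759358, -0.37655516,  0.12402851]), np.float64(0.0034710877757642804)) (array([ 0.49749221, -0.37607783,  0.12337466]), np.float64(0.0025477774783607566))
```

View pics/mask1.png

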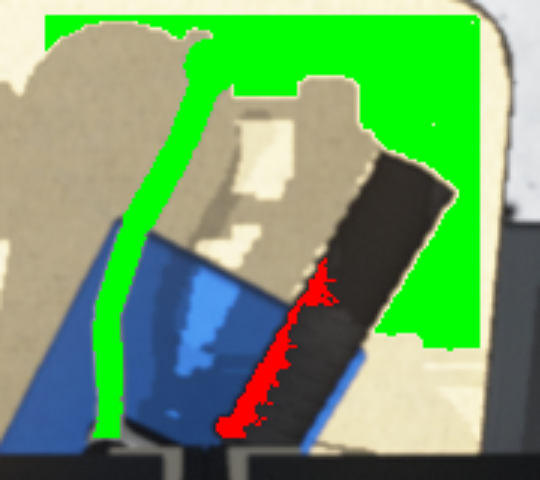

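The mask caught only part of the grip, and the table leaked into the blade mask beyond the ball. I'll tighten both thresholds.

```bash
sed -i 's/<45).astype/<80).astype/; s/\[...,1\]<45)&(hsv\[...,2\]>130)/[...,1]<22)\&(hsv[...,2]>130)/' meas.py
cat > go.py <<'E'
from meas import *
import pickle
m=pickle.load(open("m1.pkl","rb"));im=cv2.imread("pics/w1.png")[...,::-1].copy()
o,g,b=measure(im,m)
gm=cv2.morphologyEx(g.astype(np.uint8),cv2.MORPH_OPEN,np.ones((5,5)));print(cv2.minAreaRect(np.argwhere(gm)[:,::-1].astype(np.float32)))
v,u=np.nonzero(gm);P=np.array([onz(m,(x,y),.12)[:2] for x,y in zip(u,v)],np.float32)
k=P[:,1]<-.2;P=P[k]
(c,s,a)=cv2.minAreaRect(P*1000);bx=cv2.boxPoints((c,s,a))/1000;c=np.array(c)/1000;print("rect",c,s,a)
e=[bx[1]-bx[0],bx[2]-bx[1]];e=max(e,key=np.linalg.norm);d=e/np.linalg.norm(e);d=d if d[1]<0 else -d
L=max(s)/1000;end=c+d*L/2;yaw=np.arctan2(-d[1],-d[0])-np.pi/2
X=np.array([np.cos(yaw),np.sin(yaw)]);Y=np.array([-np.sin(yaw),np.cos(yaw)]);O=end+.170*Y
print("yaw",np.degrees(yaw),"O",O);B=(o["blade"]-O)@np.c_[X,Y];print(len(B),B[:,1].min())
for y in np.arange(-.19,-.06,.01):
    q=B[abs(B[:,1]-y)<.003]
    if len(q):print(round(y,3),q[:,0].min().round(4),q[:,0].max().round(4))
print("ball in stand",(onz(m,(261,101),.12)[:2]-O)@np.c_[X,Y],"pad world",O+X*.086-Y*.126,"stop",O+X*.056-Y*.132)
V=im.copy();V[gm>0]=[255,0,0];V[b]=[0,255,0];cv2.imwrite("pics/mask2.png",cv2.resize(V[80:240,190:370],None,fx=3,fy=3)[...,::-1])
E
python3 go.py
```

```text
((300.46258544921875, 183.42999267578125), (27.947370529174805, 111.31680297851562), 32.125)
rect [ 0.45173706 -0.28122678] (128.69882202148438, 33.82438659667969) 59.78749465942383
yaw -30.212486 O [ 0.50490132 -0.18992722]
1257 -0.17140423060658558
-0.17 0.0797 0.0944
-0.16 0.0779 0.0951
-0.15 0.08 0.0893
-0.14 0.0783 0.0883
-0.13 0.0773 0.0867
-0.12 0.0773 0.0867
-0.11 0.0771 0.0867
-0.1 0.0771 0.087
-0.09 0.0754 0.0851
-0.08 0.0734 0.0826
-0.07 0.0712 0.0811
ball in stand [ 0.08613729 -0.16385672] pad world [ 0.51581527 -0.34208795] stop [ 0.48687107 -0.33217668]
```

View pics/mask2.png

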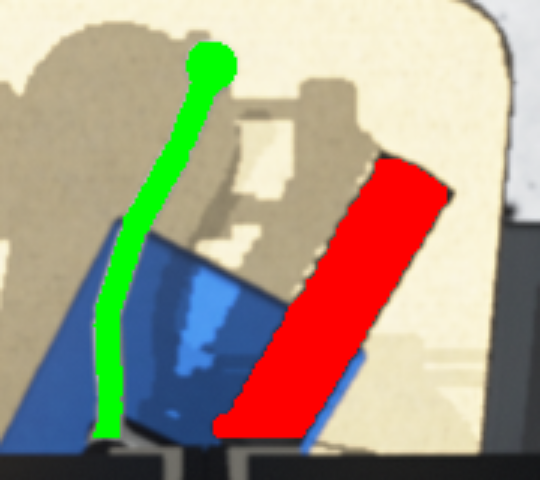

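The mask now fits. Stand yaw is -30.2° with its origin at (0.505, -0.190), and the blade's outer face is at stand x = 87 mm at the pad, matching the rest position in the text. I'll move outside the pad with tool y along the push direction.

{"name": "drive_tool", "arguments": {"increments": [[[-1,0.18,-0.16,0.1,0.028],[-1,0.36,-0.33,0.3,0.056],[-1,0.54,-0.49,0.6,0.084],[-1,0.54,-0.49,0.88,0.084],[-1,0.54,-0.49,0.88,0.084]]]}}

```text
time_s: 4.65
tcp_pos: [0.5579, -0.3697, 0.1974]
eef_rot: [179.7, -0.0, -120.0]
contact_force: [0.2, -0.4, 0.3]
gripper_width: 0.0001
gripper_force: 0.0
```

{"name": "drive_tool", "arguments": {"increments": [[[-1,0,0,0.4,0],[-1,0,0,0.77,0],[-1,0,0,0.77,0],[-1,0,0,0.77,0]]]}}

```text
time_s: 5.15
tcp_pos: [0.5603, -0.3724, 0.1106]
eef_rot: [-179.8, -0.0, -120.0]
contact_force: [1.1, -0.2, 0.6]
gripper_width: 0.0004
gripper_force: 0.0
```

```bash
cat > st.py <<'E'
from h import *
s=r.get_state();yaw=np.radians(-30.2);X=np.array([np.cos(yaw),np.sin(yaw)]);Y=np.array([-X[1],X[0]])
p=s["tcp_pos"][:2]-np.array([.5049,-.1899]);f=s["contact_force"][:2]
print("stand xy",p@X,p@Y,"z",s["tcp_pos"][2],"rot",s["eef_rot"],"F X,Y",f@X,f@Y,s["contact_force"][2],"t",s["time_s"])
E
python3 st.py; python3 -c "
from h import *
cv2.imwrite('pics/w2.png',capture('wrist')[...,::-1])"
```

```text
stand xy 0.13968515643604087 -0.12988206931810706 z 0.11061694906795833 rot [-1.79756658e+02 -7.51207355e-03 -1.20010348e+02] F X,Y 1.0543906853379013 0.4004796052288695 0.5624651031818387 t 5.15
```

View pics/w2.png

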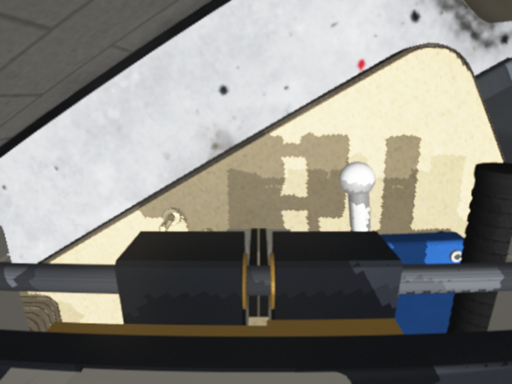

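The view shows the closed fingers outside the lever, with the ball end at (358,180), and no contact. I'll press in steps and read the force each time.

{"name": "drive_tool", "arguments": {"increments": [[[-1,0,0.08,0,0],[-1,0,0.16,0,0],[-1,0,0.24,0,0],[-1,0,0.24,0,0]]]}}

```text
time_s: 5.7
tcp_pos: [0.5326, -0.3574, 0.1076]
eef_rot: [-180.0, 0.0, -120.1]
contact_force: [-0.4, -0.1, 0.4]
gripper_width: 0.0007
gripper_force: 0.0
```

{"name": "drive_tool", "arguments": {"increments": [[[-1,0,0.04,0,0],[-1,0,0.07,0,0],[-1,0,0.1,0,0],[-1,0,0.1,0,0]]]}}

```text
time_s: 6.2
tcp_pos: [0.5228, -0.3516, 0.1071]
eef_rot: [180.0, -0.0, -120.1]
contact_force: [-0.2, 0.6, -0.1]
gripper_width: 0.0005
gripper_force: 0.0
```

```bash
python3 st.py
```

```text
stand xy 0.0968049657784618 -0.130774340417729 z 0.10706892046749686 rot [ 1.79995353e+02 -9.76207749e-04 -1.20110441e+02] F X,Y -0.5069989757434383 0.4315480954452779 -0.09492397886974693 t 6.2
```

{"name": "drive_tool", "arguments": {"increments": [[[-1,0,0.04,0,0],[-1,0,0.08,0,0],[-1,0,0.12,0,0],[-1,0,0.12,0,0]]]}}

```text
time_s: 6.7
tcp_pos: [0.5102, -0.3443, 0.1072]
eef_rot: [-180.0, 0.0, -120.1]
contact_force: [0.6, 0.3, -1.6]
gripper_width: 0.0005
gripper_force: 0.0
```

```bash
python3 st.py;  python3 -c "
from h import *
a=capture('wrist');b=cv2.resize(capture('scene')[140:200,120:220],None,fx=5.12,fy=3.6)
cv2.imwrite('pics/w3.png',np.vstack([a,b])[...,::-1])"
```

```text
stand xy 0.08222456470882838 -0.13082863692659932 z 0.10721692887093126 rot [-1.79996496e+02  2.14834529e-03 -1.20111597e+02] F X,Y 0.3815178671889984 0.5741639141025559 -1.5727782360621245 t 6.7
```

View pics/w3.png

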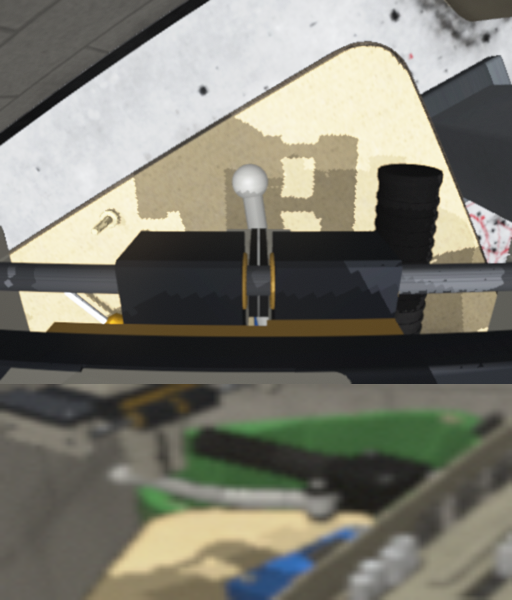

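The picture shows the lever running right under the jaw line, with the ball at (250,181) and hardly any force. I'll check by ray casting whether it has turned.

```bash
python3 - <<'E'
from h import *
m=camera_model("wrist");yaw=np.radians(-30.2);X=np.array([np.cos(yaw),np.sin(yaw)]);Y=np.array([-X[1],X[0]]);O=np.array([.5049,-.1899])
for n,p in(("ball",(250,181)),("gripL",(378,175)),("gripR",(442,175)),("blade",(258,228))):
    q=onz(m,p,.12)[:2]-O;print(n,q@X,q@Y)
s=r.get_state();K=np.array(m["camera_matrix"],float)
t=np.array(s["tcp_pos"])
for dz in(-.011,0,.03):
  print("tcp px",dz,cv2.projectPoints((t+[0,0,dz])[None],np.array(m["rvec"],float),np.array(m["tvec"],float),K,np.array([m["k1"],0,0,0],float))[0].ravel())
C=-cv2.Rodrigues(np.array(m["rvec"],float))[0].T@np.array(m["tvec"],float).ravel();print("cam-tcp",C-t)
sc=camera_model("scene");print("scene tcp px",[cv2.projectPoints((t+[0,0,d])[None],np.array(sc["rvec"],float),np.array(sc["tvec"],float),np.array(sc["camera_matrix"],float),np.array([sc["k1"],0,0,0],float))[0].ravel() for d in(-.011,0,.06)])
E
```

```text
ball 0.08703846322944421 -0.16281703259397476
gripL 0.01956133061713483 -0.16614682966763766
gripR -0.015507129366886255 -0.16626867929456052
blade 0.08283026037339018 -0.13620023786475124
tcp px -0.011 [258.208201   221.17186949]
tcp px 0 [258.23082063 228.06845387]
tcp px 0.03 [258.30697214 251.28951313]
cam-tcp [-0.03794152 -0.06572596  0.18023433]
scene tcp px [array([152.07675002, 173.23587388]), array([151.70012446, 170.52330244]), array([149.61205243, 155.33467768])]
```

```bash
python3 - <<'E'
from h import *
a=cv2.imread("pics/w2.png")[200:275,210:310];b=cv2.imread("pics/w3.png")[200:275,210:310]
s=capture("scene")[...,::-1][135:185,125:192];d=capture("side")[...,::-1][135:185,130:197]
f=lambda i:cv2.resize(i,(400,300),interpolation=cv2.INTER_CUBIC)
cv2.imwrite("pics/z4.png",np.vstack([np.hstack([f(a),f(b)]),np.hstack([f(s),f(d)])]))
E
python3 st.py
```

```text
stand xy 0.08275286772857235 -0.1307899116279693 z 0.10710699033783809 rot [-1.79991376e+02 -1.55953706e-03 -1.20110467e+02] F X,Y -0.9662881756744457 -0.33207373554078173 0.5520492056449012 t 6.9
```

View pics/z4.png

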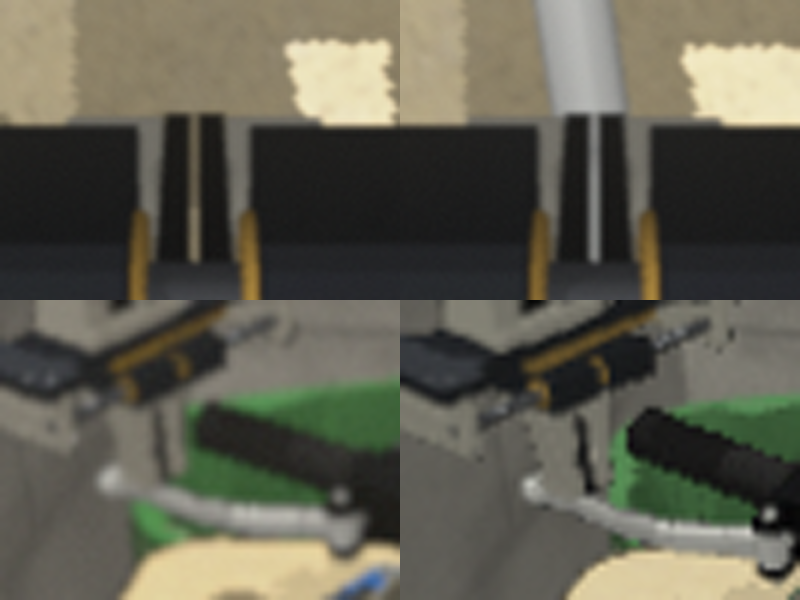

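The zoom settles it. The closed fingertips end about 20 mm above the reported TCP, so at z ≈ 0.127 they sit just over the blade and never touched its side. The gripper body is about 65 mm above the TCP. I'll back out the way I came in, go 22 mm lower, and press again.

{"name": "drive_tool", "arguments": {"increments": [[[-1,0,-0.15,-0.03,0],[-1,0,-0.3,-0.03,0],[-1,0,-0.46,-0.03,0],[-1,0,-0.46,0.18,0],[-1,0,-0.46,0.18,0]]]}}

```text
time_s: 7.52
tcp_pos: [0.5568, -0.3716, 0.0832]
eef_rot: [179.8, -0.0, -120.1]
contact_force: [0.1, 0.2, -0.4]
gripper_width: 0.0004
gripper_force: 0.0
```

{"name": "drive_tool", "arguments": {"increments": [[[-1,0,0.1,0,0],[-1,0,0.2,0,0],[-1,0,0.28,0,0],[-1,0,0.28,0,0]]]}}

```text
time_s: 8.02
tcp_pos: [0.5292, -0.3551, 0.0866]
eef_rot: [-179.9, 0.0, -120.1]
contact_force: [2.3, 0.3, -0.1]
gripper_width: 0.0006
gripper_force: 0.6
```

{"name": "drive_tool", "arguments": {"increments": [[[-1,0,0.03,0,0],[-1,0,0.06,0,0],[-1,0,0.1,0,0],[-1,0,0.1,0,0]]]}}

```text
time_s: 8.52
tcp_pos: [0.519, -0.3501, 0.0858]
eef_rot: [-179.9, -0.0, -120.1]
contact_force: [2.5, -4.3, 0.4]
gripper_width: 0.0007
gripper_force: 2.3
```

```bash
python3 st.py
```

```text
stand xy 0.09275159359182254 -0.13132864199196506 z 0.08584676667145807 rot [-1.79918905e+02 -3.49577129e-02 -1.20105887e+02] F X,Y 4.350728288655764 -2.463939234003429 0.3884178614727961 t 8.525
```

Contact: 2.3 N near x = 0.105 m, rising as it goes in. I'll continue towards the stop.

{"name": "drive_tool", "arguments": {"increments": [[[-1,0,0.04,0,0],[-1,0,0.08,0,0],[-1,0,0.12,0,0],[-1,0,0.12,0,0]]]}}

```text
time_s: 9.02
tcp_pos: [0.5066, -0.3438, 0.086]
eef_rot: [-179.9, -0.1, -120.1]
contact_force: [0.9, -10.5, -0.8]
gripper_width: 0.0007
gripper_force: 4.0
```

```bash
python3 st.py; python3 st.py
```

```text
stand xy 0.07886246086808653 -0.1321330388355756 z 0.08603629466148816 rot [-1.79875196e+02 -8.63914930e-02 -1.20102252e+02] F X,Y 6.062927633464456 -8.652965798430806 -0.8149504625380399 t 9.025
stand xy 0.07886246086808653 -0.1321330388355756 z 0.08603629466148816 rot [-1.79875196e+02 -8.63914930e-02 -1.20102252e+02] F X,Y 6.062927633464456 -8.652965798430806 -0.8149504625380399 t 9.025
```

The sideways load is friction: the pad drifts to -y as the lever swings. I'll shift the tool about 4 mm along with it, then finish the stroke.

{"name": "drive_tool", "arguments": {"increments": [[[-1,0.02,0,0,0],[-1,0.035,0,0,0],[-1,0.035,0,0,0]]]}}

```text
time_s: 9.4
tcp_pos: [0.5057, -0.3459, 0.0858]
eef_rot: [-179.8, 0.0, -120.1]
contact_force: [4.8, -1.0, 0.3]
gripper_width: 0.0006
gripper_force: 2.2
```

```bash
python3 st.py
```

```text
stand xy 0.07919871317853332 -0.13445551085530008 z 0.08581196821521889 rot [-1.79847925e+02  4.50356712e-02 -1.20110254e+02] F X,Y 4.633734351741079 1.529195666547711 0.3435312099212343 t 9.4
```

{"name": "drive_tool", "arguments": {"increments": [[[-1,0.005,0.015,0,0],[-1,0.005,0.025,0,0],[-1,0.005,0.025,0,0]]]}}

```text
time_s: 9.78
tcp_pos: [0.5029, -0.3449, 0.0858]
eef_rot: [-179.8, 0.0, -120.1]
contact_force: [5.2, -1.7, -0.5]
gripper_width: 0.0005
gripper_force: 2.3
```

```bash
python3 st.py
```

```text
stand xy 0.0762487382849389 -0.13492499761855228 z 0.08584549004820416 rot [-1.79837245e+02  4.79360760e-02 -1.20102016e+02] F X,Y 5.307209220391297 1.1403827648555154 -0.5315920656870093 t 9.775
```

{"name": "drive_tool", "arguments": {"increments": [[[-1,0.004,0.01,0,0],[-1,0.004,0.017,0,0],[-1,0.004,0.017,0,0]]]}}

```text
time_s: 10.15
tcp_pos: [0.5017, -0.3445, 0.086]
eef_rot: [-179.8, 0.1, -120.1]
contact_force: [6.8, -1.4, -1.1]
gripper_width: 0.0005
gripper_force: 3.2
```

```bash
python3 st.py
```

```text
stand xy 0.07500177754921307 -0.1351818849340796 z 0.08595726608230371 rot [-1.79756055e+02  6.35768971e-02 -1.20093958e+02] F X,Y 6.619909680712717 2.194025480118784 -1.098735933697069 t 10.15
```

{"name": "drive_tool", "arguments": {"increments": [[[-1,0.002,0.006,0,0],[-1,0.002,0.012,0,0],[-1,0.002,0.012,0,0]]]}}

```text
time_s: 10.52
tcp_pos: [0.5015, -0.3443, 0.0861]
eef_rot: [-179.6, 0.1, -120.1]
contact_force: [9.6, -2.8, -2.9]
gripper_width: 0.0006
gripper_force: 4.8
```

```bash
python3 st.py
```

```text
stand xy 0.07474388728272571 -0.13516210245725543 z 0.08611254310100869 rot [-1.79639135e+02  8.19565507e-02 -1.20087527e+02] F X,Y 9.649174922278377 2.4091603724272863 -2.9015877192423853 t 10.525
```

Stop reached: force went from 6.6 to 9.6 N with only 0.25 mm of travel, at 31 mm from first contact. I'll check the lever and stand from the camera, then retreat clear.

```bash
cat > chk.py <<'E'
from h import *
m=camera_model("wrist");im=capture("wrist");cv2.imwrite("pics/c%d.png"%(r.get_state()["time_s"]*100),im[...,::-1])
yaw=np.radians(-30.2);X=np.array([np.cos(yaw),np.sin(yaw)]);Y=np.array([-X[1],X[0]]);O=np.array([.5049,-.1899])
hsv=cv2.cvtColor(im,cv2.COLOR_RGB2HSV)
S=lambda p:np.round([(onz(m,p,.12)[:2]-O)@X,(onz(m,p,.12)[:2]-O)@Y],4)
def blobs(k,n):
    k=k.astype(np.uint8);k[228:]=0
    c,l,st,ce=cv2.connectedComponentsWithStats(k)
    for i in np.argsort(-st[1:,4])[:4]+1:
        if st[i,4]>80:print(n,st[i].tolist(),S(ce[i]),"top",S((st[i,0]+st[i,2]/2,st[i,1])),"L/R",S((st[i,0],st[i,1]+st[i,3]/2)),S((st[i,0]+st[i,2],st[i,1]+st[i,3]/2)))
blobs((hsv[...,1]<22)&(hsv[...,2]>110)&(hsv[...,0]>=0),"bright");blobs(hsv[...,2]<60,"dark")
E
python3 chk.py
```

```text
bright [0, 0, 512, 228, 45577] [ 0.0938 -0.2142] top [ 0.0756 -0.2484] L/R [ 0.1925 -0.2044] [-0.0401 -0.2046]
bright [299, 172, 41, 56, 1648] [ 0.0468 -0.1646] top [ 0.0467 -0.1771] L/R [ 0.0556 -0.1637] [ 0.0363 -0.1637]
bright [469, 207, 38, 21, 334] [-0.0374 -0.1549] top [-0.037  -0.1602] L/R [-0.0282 -0.1548] [-0.0483 -0.1546]
dark [438, 126, 74, 98, 4371] [-0.0301 -0.1789] top [-0.0231 -0.1988] L/R [-0.009 -0.176] [-0.0461 -0.1762]
dark [376, 182, 74, 46, 3090] [ 0.0019 -0.1612] top [ 0.0026 -0.1726] L/R [ 0.019  -0.1613] [-0.0173 -0.1612]
dark [0, 0, 205, 143, 2561] [ 0.1429 -0.2238] top [ 0.1386 -0.2497] L/R [ 0.189 -0.223] [ 0.0971 -0.2206]
dark [424, 57, 75, 42, 263] [-0.0125 -0.2194] top [-0.0123 -0.228 ] L/R [ 0.0034 -0.2188] [-0.031  -0.2199]
```

{"name": "drive_tool", "arguments": {"increments": [[[-1,-0.01,-0.12,0,0],[-1,-0.02,-0.25,0,0],[-1,-0.045,-0.4,0,0],[-1,-0.045,-0.55,0,0],[-1,-0.045,-0.55,0,0]]]}}

```text
time_s: 11.2
tcp_pos: [0.5575, -0.3723, 0.084]
eef_rot: [179.8, -0.0, -120.1]
contact_force: [0.1, 0.5, -0.1]
gripper_width: 0.0005
gripper_force: 0.0
```

{"name": "drive_tool", "arguments": {"increments": [[[-1,0,0,0,0],[-1,0,0,0,0],[-1,0,0,0,0],[-1,0,0,0,0],[-1,0,0,0,0]]]}}

```text
time_s: 11.82
tcp_pos: [0.5578, -0.372, 0.0857]
eef_rot: [-180.0, 0.0, -120.1]
contact_force: [-0.5, -0.1, 0.4]
gripper_width: 0.0003
gripper_force: 0.0
```

```bash
python3 chk.py; python3 st.py
```

```text
bright [0, 0, 512, 228, 51939] [ 0.1576 -0.205 ] top [ 0.1383 -0.2439] L/R [ 0.2544 -0.2001] [ 0.0223 -0.2001]
bright [347, 175, 41, 53, 1620] [ 0.0862 -0.1596] top [ 0.0872 -0.1714] L/R [ 0.0958 -0.1586] [ 0.0762 -0.1586]
dark [0, 0, 223, 154, 2514] [ 0.2011 -0.2172] top [ 0.1973 -0.245 ] L/R [ 0.2514 -0.2162] [ 0.1522 -0.2139]
dark [493, 174, 19, 54, 780] [ 0.0174 -0.1574] top [ 0.0215 -0.1721] L/R [ 0.0236 -0.1587] [ 0.0134 -0.1586]
dark [307, 45, 111, 62, 218] [ 0.0909 -0.2164] top [ 0.094  -0.2271] L/R [ 0.1168 -0.2144] [ 0.0688 -0.2151]
dark [118, 139, 135, 79, 164] [ 0.171  -0.1698] top [ 0.1696 -0.1877] L/R [ 0.2021 -0.1697] [ 0.1397 -0.1697]
stand xy 0.13728377373089742 -0.13080872602034785 z 0.0855778342131873 rot [-1.79993366e+02  1.97256204e-03 -1.20110060e+02] F X,Y 0.29622818485997393 -0.6052766212052808 -0.12659397225095204 t 11.875
```

The ball was at x = 46 mm on the stop and is back at 86 mm now, and the stand hasn't moved. Now the second press, which I'll hold.

{"name": "drive_tool", "arguments": {"increments": [[[-1,0,0.1,0,0],[-1,0,0.2,0,0],[-1,0.002,0.28,0,0],[-1,0.002,0.28,0,0]]]}}

```text
time_s: 12.38
tcp_pos: [0.5284, -0.3551, 0.086]
eef_rot: [-179.9, 0.0, -120.1]
contact_force: [1.2, -0.0, 0.4]
gripper_width: 0.0008
gripper_force: 0.7
```

{"name": "drive_tool", "arguments": {"increments": [[[-1,0.008,0.05,0,0],[-1,0.018,0.1,0,0],[-1,0.028,0.15,0,0],[-1,0.038,0.2,0,0],[-1,0.043,0.22,0,0]]]}}

```text
time_s: 13.0
tcp_pos: [0.5037, -0.3473, 0.086]
eef_rot: [-179.9, -0.0, -120.1]
contact_force: [3.7, -3.5, -2.0]
gripper_width: 0.0004
gripper_force: 2.7
```

{"name": "drive_tool", "arguments": {"increments": [[[-1,0.002,0.01,0,0],[-1,0.004,0.025,0,0],[-1,0.004,0.038,0,0],[-1,0.004,0.038,0,0]]]}}

```text
time_s: 13.5
tcp_pos: [0.5003, -0.3458, 0.086]
eef_rot: [-179.8, -0.0, -120.1]
contact_force: [5.0, -5.8, -2.0]
gripper_width: 0.0006
gripper_force: 3.7
```

```bash
python3 st.py
```

```text
stand xy 0.07445003835770014 -0.13704500780150797 z 0.08603599765852472 rot [-1.79802877e+02 -6.39384067e-03 -1.20103161e+02] F X,Y 7.250313215468622 -2.4890167385532185 -1.9958723266673952 t 13.5
```

{"name": "drive_tool", "arguments": {"increments": [[[-1,0.002,0.006,0,0],[-1,0.002,0.011,0,0],[-1,0.002,0.011,0,0],[-1,0.002,0.011,0,0]]]}}

```text
time_s: 14.0
tcp_pos: [0.5001, -0.3457, 0.0862]
eef_rot: [-179.7, 0.0, -120.1]
contact_force: [6.6, -7.3, -3.7]
gripper_width: 0.0004
gripper_force: 5.0
```

```bash
python3 st.py; python3 chk.py
```

```text
stand xy 0.07421771047845944 -0.13705857864514046 z 0.08615814019461256 rot [-1.79702313e+02  7.43286497e-03 -1.20090506e+02] F X,Y 9.340822371078778 -3.014133028231492 -3.734219098019892 t 14.0
bright [0, 0, 512, 228, 46253] [ 0.0929 -0.2158] top [ 0.0751 -0.2503] L/R [ 0.1921 -0.2063] [-0.0408 -0.2064]
bright [298, 176, 40, 52, 1556] [ 0.0469 -0.1653] top [ 0.0468 -0.1771] L/R [ 0.0555 -0.1645] [ 0.0367 -0.1645]
bright [468, 208, 38, 20, 325] [-0.0374 -0.1564] top [-0.0372 -0.1614] L/R [-0.0283 -0.1563] [-0.0485 -0.1561]
dark [435, 127, 77, 98, 4476] [-0.0304 -0.1802] top [-0.0231 -0.2002] L/R [-0.0082 -0.1773] [-0.0469 -0.1775]
dark [375, 185, 73, 43, 2837] [ 0.002  -0.1621] top [ 0.0026 -0.1729] L/R [ 0.0189 -0.1623] [-0.017  -0.1623]
dark [0, 0, 206, 144, 2574] [ 0.1422 -0.2255] top [ 0.138  -0.2516] L/R [ 0.1886 -0.2246] [ 0.0963 -0.2223]
dark [422, 58, 77, 43, 264] [-0.0126 -0.2206] top [-0.0125 -0.2294] L/R [ 0.0036 -0.22  ] [-0.0318 -0.2212]
```

On the stop with 9.3 N, and the stand hasn't moved. Handing in.

```bash
python3 -c "
from plant import job
print(job.close_job())"
```

```text
the job is handed in; nothing more can be done
None
```

I pumped the lever once to its stop, let it spring fully back untouched, then pressed it in again and handed the job in holding it on its stop at about 9 N; the camera showed the stand had not moved, and the other things were not checked. On the first approach, the fingertips passed just over the blade without moving it, so I backed out and went lower before the pump.

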